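Lock the clean filter cartridge into the spot extractor

ROBOT

A 6-joint arm with a two-finger parallel gripper is mounted at the origin on the work surface. World frame = base frame: x ahead of the robot, y to its left, z up, the work surface at z = 0. Lengths are in m, angles in rad, forces in N, time in s.
With the tool pointing down it reaches from about 0.3 to 0.775 m from the base axis. Payload 14.6 kg.
Tool frame: the origin (TCP) lies midway between the tips of the shut fingers; the grasp point (between the pads) lies 19 mm behind it; z points along the fingers, y is the line along which they close (so a half turn about z gives the same grasp; the last joint's range is limited). The gripper opens to 94 mm and grips with 3 to 60 N. Pads are 16 mm wide; open, the fingers measure 119 mm over their backs; the gripper's body (75 mm by 177 mm) begins 78 mm behind the grasp point.
Start: joints at [1.217, 0.3, 1.521, -0, 1.321, -0.067], TCP at [0.156, 0.528, 0.205] pointing down, gripper open.
Joint ranges: [-3.03, 3.03], [-0.79, 2.21], [0.23, 2.52], [-1.04, 4.18], [0, 3.07], [-2.55, 2.55]. Speed limits (rad/s): [2.22, 2.22, 2.57, 3.14, 3.14, 3.14].

INTERFACE

Orientations are given as [roll, pitch, yaw] about the fixed x, y, z axes, in that order (R = Rz(yaw) Ry(pitch) Rx(roll)).
In Python, from station import ctrl gives the robot as it stands. The module is installed in compiled form; this text tells all that it offers.
- The arm moves only by the tool servo_tool, never from a script. Its argument "plan" is a list of rows, each a list of 7 numbers: the opening in per cent of the stroke, from 0 (shut) to 100 (fully open), then the shift along the tool's x, y, z in m, then the turn, a rotation vector about the tool's x, y, z in rad. A call has exactly 8 rows; each row shifts and turns the commanded pose from where the row before left it, along the tool's axes as they then stand; what a row does not reach is not made up. A row lasts 1/8 s, in which the tool goes at most 62.5 mm and 10.7 degrees, less where a joint would pass 70% of its speed; a pose out of reach is approached as far as the arm can. A call with a gripper value outside its range is refused whole. The fingers move at their own pace and stop on an object; "force" is the grip in N (left out, the last holds). Time passes only in rows, so rows that do not move let the fingers close, or fill a call up. It gives the time, the measured TCP pose, the force, the opening and the grip force at its end, in the units of the state.
- ctrl.get_obs(): the state, without advancing time (a new reading comes with each control period).
- ctrl.camera(name): name is "scene" or "top" or "wrist"; returns a dict with "pixels" (384x512x3 uint8, red, green, blue), "z_map" (384x512 float32, m along the optical axis (not along the pixel's ray), 0 where there is no reading), "mtx" (3x3 intrinsics, pixels), "pose" (4x4, takes a point from camera to world coordinates). Camera axes: x right, y up, looking along -z (the intrinsics and any distortion apply to the point x, -y, -z); pixel columns grow to the right and rows downward; lengths in m; the calibration is good to about 2 mm. A picture is of the moment at which its call begins.
- ctrl.hand_in(): hands the job in; it is judged then, once.
The state is a dict: "time_s": time; "qpos": joint angles; "joint_vel": joint speeds; "tau": joint torques, N m; "ee_pos": TCP position; "eef_rot": TCP orientation; "force": force on the tool from outside, world axes, zero at the start; "moment": the same for the moment, N m; "grip_width": finger opening in m; "grip_force": force on a finger pad.
Only numpy, scipy, OpenCV 4.12 (cv2) and the standard library are available. Lean on these libraries where they do the work, as an engineer would, in place of code of your own. Each camera call takes 0.05 s, during which the arm holds its last target. There are 200 camera calls.

TASK

Take the clean filter cartridge (blue cap, white core) from the drying rack and fit it into the yellow filter port on top of the spot extractor: feel gently for the two slots, push it down against the spring, turn it a quarter turn clockwise (seen from above) to its stop and let it go, so that the spring lifts it into its catch and it stays locked. Do not force it: if the lugs sit on the collar or against a stop, hard pushing would break them. Leave the used filter and everything else on the bench where it is.

Things in the scene. Friction and masses are not known exactly. Their poses are not given: they have to be found in the camera images.
- clean_filter: Clean filter cartridge, loose, 110 to 220 g, standing upright in one of the rack's two holes: blue cap, white core. Origin: centre of its underside, z up along its axis. Core 36 mm in diameter, foot tapered to 26 mm over the lowest 8 mm; round cap 56 mm in diameter from 60 to 68 mm above the origin. A half turn about z looks and works the same.
- clean_grip (a point): Middle of the clean filter's wing grip, 82 mm above its underside: a blue bar on the cap, 46 mm long along x, 14 mm thick along y, 28 mm high (its top 96 mm, the cap's top 68 mm above the underside). Axes as the cartridge's.
- clean_lugs (a point): On the clean filter's axis at the height of its two blue bayonet lugs, 47 mm above its underside. They point out along +x and -x (in line with the bar) to 24 mm from the axis; each is 7 mm wide and 6 mm high (44 to 50 mm above the underside).
- used_filter: A used filter cartridge of the same shape with black cap and brown core, in the other hole of the rack. Leave it there.
- extractor: Spot extractor, fixed: grey box 260 mm (x) by 200 mm (y), deck 104 mm high, yellow round port in its front (-x) half; behind it a blue tank (near face 82 mm from the port's axis, 180 mm high) with a black handle on top, 207 mm high. Origin: centre of its underside; front faces its -x.
- port (a point): Centre of the port's mouth, on top of the yellow collar (84 mm across, 112 mm above the bench), axis vertical, axes as the extractor's. Bore 38 mm; two slots 9 mm wide across from each other in its 8 mm roof pass the lugs. They lie along x but the collar is clamped up to 0.6 rad to either side: not in this pose; look or feel. Lugs lying on the collar: filter's underside 44 mm below this point.
- port_seat (a point): Top of the unloaded spring seat in the port, 50 mm below the mouth: here the filter's underside rests once its lugs are in the slots. Then push: 3 N at first, 0.8 N more per mm. 8 mm further down (9.4 N) the lugs are through the roof and free to turn; 10 mm down (11 N) the cap meets the collar, the end of travel.
- port_catch (a point): On the port's axis, 55 mm below the mouth: the filter's underside when locked (cap 5 mm above the collar). To lock: pushed in, turn 90 degrees clockwise seen from above to a hard stop (the other way is blocked from the start), then let go: the spring lifts the lugs 3 mm into notches. Not turned far enough, it stays 58 mm below the mouth; not turned, it springs back.
- rack: White drying rack, fixed, 100 mm (x) by 230 mm (y), 20 mm high, with two round holes 43 mm in diameter and 14 mm deep, centred 55 mm to its +y and -y. Origin: centre of its underside. The cartridges stand on the hole floors, 6 mm above the bench.
- amber_spray: Amber spray bottle, 68 mm in diameter, 210 mm high, loose bystander. Origin: centre of its underside.
- clear_spray: Clear spray bottle, 68 mm in diameter, 210 mm high, loose bystander. Origin: centre of its underside.
- white_brush: Blue brush with white bristles up, 130 by 55 by 38 mm, loose bystander. Origin: centre of its underside.
- black_brush: Blue brush with black bristles up, 130 by 55 by 38 mm, loose bystander. Origin: centre of its underside.
- polish_jar: White jar with green label, 70 mm in diameter, 75 mm high, loose bystander. Origin: centre of its underside.
- screwdriver: Screwdriver with red handle lying flat, loose bystander. Origin: on its underside near mid-length.
There are look-alikes about, which are no part of the job. What is shaped like the clean_filter but red or turquoise is not meant.

How it is judged:
On the way, in this order (a step that is already met when the one before it is completed fails the run):
1. the clean filter is lifted out of the rack to the height of the port (z of clean_filter in the frame of port above -0.01 m), for 0.1 s.
2. it is pushed into the port against the spring until the lugs are through the collar (z of clean_filter in the frame of port below -0.0573 m and horizontal distance between clean_filter and port below 0.006 m), for 0.1 s.
At the end, for the whole second after the job is handed in: The clean filter sits upright (within 0.08 rad) and at rest in the port, turned across the extractor (its bar at least 0.8 rad from the extractor's x) and held by the spring in its catch: origin 53.0 to 56.3 mm below the port's mouth and within 5 mm of its axis (z of clean_filter in the frame of port between -0.0563 and -0.053 m and horizontal distance between clean_filter and port below 0.005 m and angle between the x axis of clean_filter and the x axis of extractor, either way round above 0.8 rad and angle between clean_filter's own z axis and vertical below 0.08 rad and linear speed of clean_filter below 0.02 m/s); the robot touches nothing.
It fails at once if the clean filter is pressed or twisted against the extractor with more than 45 N (contact force between clean_filter and extractor above 45 N).
It fails at once if the robot knocks the extractor with more than 45 N (contact force between any of the fingers, the arm and extractor above 45 N).
It fails at once if the used filter or another thing on the bench is moved by more than 30 mm (distance of any of used_filter, amber_spray, clear_spray, white_brush, black_brush, polish_jar, screwdriver from where it was at the start of the episode above 0.03 m).
It also fails if it takes over 72 s, if anything falls off the work surface, if the arm or the gripper's body presses on something with over 40 N, if the wrist force passes 120 N, or if a joint passes its speed limit or range.

## Working session

There is one attempt and no reset: what is moved stays moved. The work goes in short steps, Python scripts to look and compute and a tool call to move; the robot and the scene stay as the last step left them, time stands still between calls to the robot, and variables do not carry over. Pictures are saved under pics/ and viewed, at most 10 in all, crops included, and the job is handed in when it is done.

Besides the shell and the picture viewer there is one more tool, called after ">>>" as name([rows], argument=value, ...), one row to a line, values as JSON. servo_tool: Moves the arm, as the interface text tells. Its arguments: {"type":"object","properties":{"plan":{"type":"array","items":{"type":"array","items":{"type":"number"}}},"force":{"type":"number"}},"required":["plan"]}

```bash
mkdir -p pics
cat > h.py <<'E'
import numpy as np, cv2
from station import ctrl
def cam(n):
    c=ctrl.camera(n); return c
def pts(c):
    z=c["z_map"]; h,w=z.shape; u,v=np.meshgrid(np.arange(w),np.arange(h)); K=c["mtx"]
    P=np.stack([(u-K[0,2])/K[0,0]*z,-(v-K[1,2])/K[1,1]*z,-z],-1)
    T=c["pose"]; W=P@T[:3,:3].T+T[:3,3]; W[z==0]=np.nan; return W
def save(c,n): cv2.imwrite("pics/"+n+".png",cv2.cvtColor(c["pixels"],cv2.COLOR_RGB2BGR))
E
python3 - <<'E'
from h import *
a=cam("top");b=cam("scene")
im=np.hstack([a["pixels"],b["pixels"]])
cv2.imwrite("pics/a.png",cv2.cvtColor(a["pixels"],cv2.COLOR_RGB2BGR)); save(b,"b")
np.savez("ab.npz",tp=a["pixels"],tw=pts(a),sp=b["pixels"],sw=pts(b))
print(a["pose"].round(3),a["mtx"]); print(ctrl.get_obs())
E
```

```text
[[-0.011  0.995 -0.098  0.357]
 [-1.    -0.009  0.014  0.023]
 [ 0.013  0.098  0.995  1.717]
 [ 0.     0.     0.     1.   ]] [[466.53549533   0.         246.9302814 ]
 [  0.         466.53549533 193.38929662]
 [  0.           0.           1.        ]]
{'time_s': 0.1, 'qpos': array([ 1.21741244e+00,  3.00422282e-01,  1.52150587e+00, -7.65824477e-06,
        1.32069431e+00, -6.65978670e-02]), 'joint_vel': array([ 0.00010748, -0.00045377, -0.00201459, -0.00020568,  0.00025321,
       -0.00039225]), 'tau': array([ 3.67532397e-03, -5.32644618e+01, -3.53288984e+01,  7.10645481e-02,
        2.34445289e-02, -6.30846159e-06]), 'ee_pos': array([0.15550311, 0.52732016, 0.20494492]), 'eef_rot': array([-3.14056464e+00, -6.11307108e-05,  2.85480850e+00]), 'force': array([ 0.01439638, -0.34140887, -0.10497384]), 'moment': array([ 0.01397858,  0.01722403, -0.00738316]), 'grip_force': 0.0, 'grip_width': 0.09409920501206236}
```

View pics/a.png

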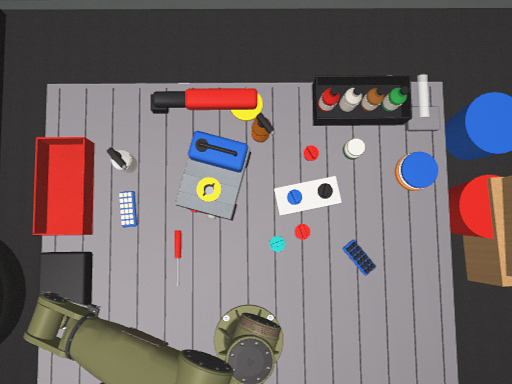

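View pics/b.png

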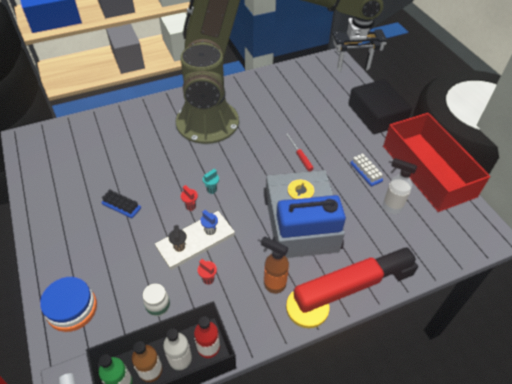

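The top view shows the clean filter at (295,197), the used one at (325,191) and the yellow port at (209,189). Red look-alikes are at (303,231) and (311,153), with the turquoise one at (277,243). Next I measure these.

Run:
```python
from h import *
d=np.load("ab.npz");p=d["tp"];W=d["tw"]
hsv=cv2.cvtColor(p,cv2.COLOR_RGB2HSV)
def roi(m,x0,x1,y0,y1):
    r=np.zeros(m.shape,bool); r[y0:y1,x0:x1]=1; return m&r
H,S,V=[hsv[...,i].astype(int) for i in range(3)]
blue=(H>100)&(H<125)&(S>120)&(V>60)
yel=(H>20)&(H<35)&(S>120)&(V>100)
def st(n,m):
    w=W[m]; w=w[~np.isnan(w[:,0])]; print(n,len(w),w.mean(0).round(4),"z",np.percentile(w[:,2],[5,50,95]).round(3)); return w
c=roi(blue,280,310,183,212)
st("clean",c)
t=st("bar",c&(W[...,2]>0.09)) if (c&(W[...,2]>0.09)).any() else None
w=st("port",roi(yel,190,228,172,207))
print("bbox",w.min(0).round(3),w.max(0).round(3))
gx=roi(np.abs(W[...,2]-0.104)<0.004,170,255,125,225); w=st("deck",gx)
print(cv2.minAreaRect(w[:,:2].astype(np.float32)))
rk=roi((S<40)&(V>190),265,350,170,225); w=st("rack",rk); print(cv2.minAreaRect(w[:,:2].astype(np.float32)))
tk=roi(blue,180,255,125,175); w=W[tk]; w=w[np.abs(w[:,2]-.18)<.01]; print(cv2.minAreaRect(w[:,:2].astype(np.float32)))
big=[]
for a,(x0,x1,y0,y1) in {"cl":(275,315,178,216),"port":(184,234,165,214)}.items(): big.append(cv2.resize(p[y0:y1,x0:x1],(390,390),interpolation=cv2.INTER_CUBIC))
cv2.imwrite("pics/c.png",cv2.cvtColor(np.hstack(big),cv2.COLOR_RGB2BGR))
```

```text
clean 169 [ 0.5045 -0.1657  0.0832] z [0.068 0.077 0.105]
bar 58 [ 0.5053 -0.1652  0.1008] z [0.094 0.101 0.108]
port 366 [0.5323 0.1344 0.1055] z [0.048 0.111 0.117]
bbox [ 0.49   0.094 -0.   ] [0.575 0.174 0.122]
deck 1703 [0.536  0.1315 0.104 ] z [0.101 0.104 0.107]
((0.6158655881881714, 0.11062464118003845), (0.20018410682678223, 0.33766278624534607), 73.54251861572266)
rack 1399 [ 0.5137 -0.219   0.0194] z [0.007 0.02  0.026]
((0.5175904631614685, -0.22390015423297882), (0.10428326576948166, 0.23946483433246613), 11.180046081542969)
((0.656164288520813, 0.09976628422737122), (0.18822592496871948, 0.0947815328836441), 73.84119415283203)
```

View pics/c.png

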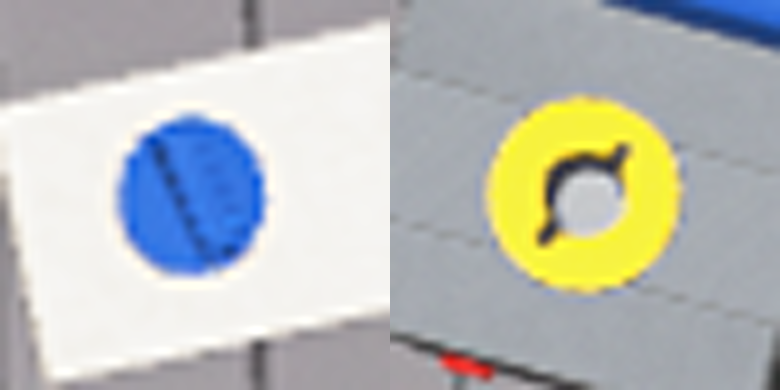

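The crops show the clean bar running from upper left to lower right, so its yaw is about +0.45. The port slots run from (545,240) to (625,150), so their yaw is about -0.73. The extractor yaw is about -0.29. Now I move over the clean filter.

>>> servo_tool([
  [100, -0.033, -0.0354, -0.004, 0, 0, 0],
  [100, -0.033, -0.0354, -0.004, 0, 0, 0],
  [100, -0.033, -0.0354, -0.004, 0, 0, 0],
  [100, -0.033, -0.0354, -0.004, 0, 0, 0],
  [100, -0.033, -0.0354, -0.004, 0, 0, 0],
  [100, -0.033, -0.0354, -0.004, 0, 0, 0],
  [100, -0.033, -0.0354, -0.004, 0, 0, 0],
  [100, -0.033, -0.0354, -0.004, 0, 0, 0],
], force=30)

```text
time_s: 1.1
ee_pos: [0.329, 0.1797, 0.2375]
eef_rot: [3.142, 0.0, 2.855]
force: [0.9, 0.2, -0.4]
grip_width: 0.0939
grip_force: 0.0
```

>>> servo_tool([
  [100, -0.033, -0.0354, -0.004, 0, 0, 0],
  [100, -0.033, -0.0354, -0.004, 0, 0, 0],
  [100, -0.033, -0.0354, -0.004, 0, 0, 0],
  [100, -0.033, -0.0354, -0.004, 0, 0, 0],
  [100, -0.033, -0.0354, -0.004, 0, 0, 0],
  [100, -0.033, -0.0354, -0.004, 0, 0, 0],
  [100, -0.033, -0.0354, -0.004, 0, 0, 0],
  [100, -0.033, -0.0354, -0.004, 0, 0, 0],
])

```text
time_s: 2.1
ee_pos: [0.5022, -0.1666, 0.2693]
eef_rot: [3.142, -0.0, 2.855]
force: [0.2, 0.5, -0.5]
grip_width: 0.0939
grip_force: 0.0
```

>>> servo_tool([
  [100, 0, 0, 0, 0, 0, 0.18],
  [100, 0, 0, 0, 0, 0, 0.18],
  [100, 0, 0, 0, 0, 0, 0.18],
  [100, 0, 0, 0, 0, 0, 0.18],
  [100, 0, 0, 0, 0, 0, 0.18],
  [100, 0, 0, 0, 0, 0, 0.18],
  [100, 0, 0, 0, 0, 0, 0.18],
  [100, 0, 0, 0, 0, 0, 0.18],
])

```text
time_s: 3.1
ee_pos: [0.5017, -0.165, 0.2691]
eef_rot: [-3.141, -0.0, 1.409]
force: [-0.2, 0.0, -1.0]
grip_width: 0.0939
grip_force: 0.0
```

>>> servo_tool([
  [100, 0, 0, 0, 0, 0, 0.18],
  [100, 0, 0, 0, 0, 0, 0.18],
  [100, 0, 0, 0, 0, 0, 0.18],
  [100, 0, 0, 0, 0, 0, 0.18],
  [100, 0, 0, 0, 0, 0, 0.18],
  [100, 0, 0, 0, 0, 0, 0.065],
  [100, 0, 0, 0, 0, 0, 0],
  [100, 0, 0, 0, 0, 0, 0],
])

```text
time_s: 4.1
ee_pos: [0.5017, -0.1651, 0.2693]
eef_rot: [-3.141, 0.0, 0.451]
force: [0.3, -0.1, 0.6]
grip_width: 0.0935
grip_force: 0.0
```

Run:
```python
from h import *
a=cam("wrist");save(a,"w1");o=ctrl.get_obs();print(o["ee_pos"],o["eef_rot"],o["qpos"],o["time_s"]);print(a["pose"].round(4))
W=pts(a);np.savez("w1.npz",p=a["pixels"],W=W)
hsv=cv2.cvtColor(a["pixels"],cv2.COLOR_RGB2HSV).astype(int)
b=(hsv[...,0]>100)&(hsv[...,0]<125)&(hsv[...,1]>120)&(hsv[...,2]>40)
z=W[...,2]
near=np.hypot(W[...,0]-.505,W[...,1]+.165)<.06
for n,m in {"bar":b&near&(z>.094)&(z<.112),"cap":b&near&(z>.066)&(z<.082)}.items():
    w=W[m];print(n,len(w),w.mean(0).round(4),np.median(w[:,2]).round(4),cv2.minAreaRect(w[:,:2].astype(np.float32)) if len(w) else 0, cv2.minEnclosingCircle(w[:,:2].astype(np.float32)) if len(w) else 0)
```

```text
[ 0.5017728  -0.16506573  0.26934923] [-3.14144267e+00  1.27318909e-04  4.51157230e-01] [-3.87160974e-01  2.09104222e-01  1.48624262e+00  5.67485385e-06
  1.44644246e+00  7.32477428e-01] 4.15
[[ 4.349e-01  8.675e-01  2.413e-01  5.721e-01]
 [-9.005e-01  4.191e-01  1.162e-01 -1.312e-01]
 [-3.000e-04 -2.678e-01  9.635e-01  4.483e-01]
 [ 0.000e+00  0.000e+00  0.000e+00  1.000e+00]]
bar 405 [ 0.5068 -0.1669  0.1015] 0.1016 ((0.5062640905380249, -0.1672143042087555), (0.04438458010554314, 0.013922574929893017), 23.75499725341797) ((0.5063974261283875, -0.16731396317481995), 0.022654714062809944)
cap 873 [ 0.5073 -0.1665  0.0737] 0.0737 ((0.5063013434410095, -0.16714924573898315), (0.05099738761782646, 0.05161289870738983), 25.621809005737305) ((0.5060942769050598, -0.1676025241613388), 0.027058562263846397)
```

View pics/w1.png

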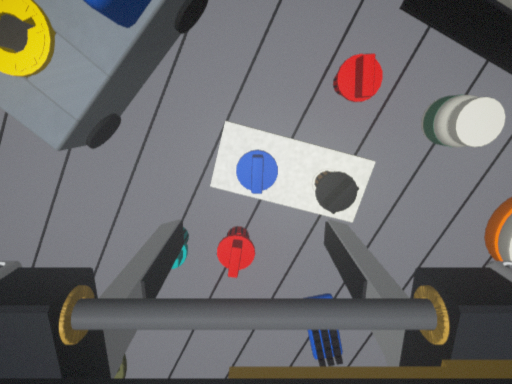

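The wrist view shows the blue bar at (257,172), centred between the used filter on the right and the extractor on the left. The measured bar is at (0.506, -0.167, 0.1016) with yaw 0.415. Its height and sizes match, so I descend.

>>> servo_tool([
  [65, 0, 0, 0, 0, 0, 0.037],
  [65, 0.0033, 0.0037, 0.03, 0, 0, 0],
  [65, 0, 0, 0.035, 0, 0, 0],
  [65, 0, 0, 0.035, 0, 0, 0],
  [65, 0, 0, 0.035, 0, 0, 0],
  [65, 0, 0, 0.035, 0, 0, 0],
  [65, 0, 0, 0.015, 0, 0, 0],
  [65, 0, 0, 0.007, 0, 0, 0],
])

```text
time_s: 5.15
ee_pos: [0.5065, -0.1672, 0.0774]
eef_rot: [-3.142, 0.0, 0.412]
force: [0.0, 0.5, 0.8]
grip_width: 0.0611
grip_force: 0.0
```

>>> servo_tool([
  [0, 0, 0, 0, 0, 0, 0],
  [0, 0, 0, 0, 0, 0, 0],
  [0, 0, 0, 0, 0, 0, 0],
  [0, 0, 0, 0, 0, 0, 0],
  [0, 0, 0, 0, 0, 0, 0],
  [0, 0, 0, 0, 0, 0, 0],
  [0, 0, 0, 0, 0, 0, 0],
  [0, 0, 0, 0, 0, 0, 0],
], force=35)

```text
time_s: 6.15
ee_pos: [0.5064, -0.1672, 0.0776]
eef_rot: [3.141, -0.0, 0.413]
force: [0.4, -0.3, 1.8]
grip_width: 0.0137
grip_force: 35.0
```

>>> servo_tool([
  [0, 0, 0, -0.01, 0, 0, 0],
  [0, 0, 0, -0.02, 0, 0, 0],
  [0, 0, 0, -0.03, 0, 0, 0],
  [0, 0, 0, -0.035, 0, 0, 0],
  [0, 0, 0, -0.035, 0, 0, 0],
  [0, 0, 0, -0.035, 0, 0, 0],
  [0, 0, 0, -0.02, 0, 0, 0],
  [0, 0, 0, -0.005, 0, 0, 0],
])

```text
time_s: 7.15
ee_pos: [0.5064, -0.1672, 0.2688]
eef_rot: [3.14, -0.001, 0.413]
force: [0.4, -0.1, -2.0]
grip_width: 0.0135
grip_force: 35.0
```

>>> servo_tool([
  [0, 0.003, -0.02, 0, 0, 0, 0],
  [0, 0.005, -0.04, 0, 0, 0, 0],
  [0, 0.005, -0.045, 0, 0, 0, 0],
  [0, 0.005, -0.045, 0, 0, 0, 0],
  [0, 0.005, -0.045, 0, 0, 0, 0],
  [0, 0.005, -0.045, 0, 0, 0, 0],
  [0, 0.005, -0.026, 0, 0, 0, 0],
  [0, 0, 0, 0, 0, 0, 0],
])

```text
time_s: 8.15
ee_pos: [0.4286, 0.0914, 0.2667]
eef_rot: [-3.141, 0.001, 0.416]
force: [-0.3, 0.3, -1.6]
grip_width: 0.0134
grip_force: 35.0
```

Run:
```python
from h import *
a=cam("wrist");save(a,"w2");o=ctrl.get_obs();print(o["ee_pos"],o["eef_rot"],o["force"],o["moment"],o["time_s"],o["grip_width"])
W=pts(a);np.savez("w2.npz",p=a["pixels"],W=W,K=a["mtx"],T=a["pose"])
hsv=cv2.cvtColor(a["pixels"],cv2.COLOR_RGB2HSV).astype(int)
y=((hsv[...,0]>20)&(hsv[...,0]<35)&(hsv[...,1]>120)&(hsv[...,2]>80)).astype(np.uint8)
top=y.astype(bool)&(np.abs(W[...,2]-.112)<.006)
w=W[top];print(len(w),np.median(w[:,2]),cv2.minEnclosingCircle(w[:,:2].astype(np.float32)))
```

```text
[0.42905424 0.09040707 0.26680038] [-3.14135257e+00  1.06300720e-03  4.14761050e-01] [ 0.84660849 -0.07757742 -1.63900772] [-0.03941148  0.12125827  0.00713906] 8.2 0.013612616540650498
3768 0.11145015372622241 ((0.5317219495773315, 0.13365371525287628), 0.04185575246810913)
```

View pics/w2.png

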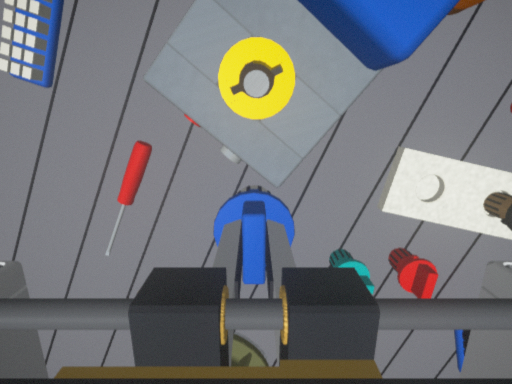

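The picture shows the held cap at (254,228) and the port at (257,78), with slots at (237,89) and (278,70). Next I compute the slot direction and the in-hand offset.

Run:
```python
from h import *
d=np.load("w2.npz");p,K,T,W=d["p"],d["K"],d["T"],d["W"]
hsv=cv2.cvtColor(p,cv2.COLOR_RGB2HSV).astype(int)
u,v=np.meshgrid(np.arange(512),np.arange(384))
D=np.stack([(u-K[0,2])/K[0,0],-(v-K[1,2])/K[1,1],-np.ones_like(u)],-1)@T[:3,:3].T
def plane(h): return (T[:3,3]+D*((h-T[2,3])/D[...,2])[...,None])[...,:2]
P=plane(.112)-np.array([.5317,.1337]); r=np.hypot(P[...,0],P[...,1]); 
y=(hsv[...,0]>20)&(hsv[...,0]<35)&(hsv[...,1]>120)&(hsv[...,2]>130)
m=(~y)&(r>.0205)&(r<.027); a=np.arctan2(P[...,1],P[...,0])[m]
for s in (a[np.abs(a+.7)<.8],a[np.abs(np.abs(a)-np.pi+.7)<.9]): print(len(s),np.median(s),s.min(),s.max())
s=.5*np.angle(np.exp(2j*a).mean());print("slot yaw",s)
blue=(hsv[...,0]>100)&(hsv[...,0]<125)&(hsv[...,1]>120)&(v>150)&(u>200)&(u<310)
tc=np.array([.42905,.09041]);yw=.4148;R=np.array([[np.cos(yw),np.sin(yw)],[np.sin(yw),-np.cos(yw)]])
z=W[...,2]
for n,lo,hi in(("bar",.285,.297),("cap",.256,.27)):
    k=blue&(z>lo)&(z<hi); q=(W[k][:,:2]-tc)@R.T; print(n,len(q),np.median(z[k]),q.min(0),q.max(0),q.mean(0)); 
    if n=="bar": print(cv2.minAreaRect(q.astype(np.float32)))
    else: print(cv2.minEnclosingCircle(q.astype(np.float32)))
```

```text
45 -0.7680046637205474 -0.9264268786247506 -0.6073299414339397
42 2.411985192598026 2.2585973969910085 2.565908940499817
slot yaw -0.7503195214730373
bar 1714 0.29069203454695286 [-0.02347883 -0.02006692] [0.02267886 0.00638613] [ 0.00164712 -0.00106351]
((-0.0005041062831878662, -0.006262617185711861), (0.026355614885687828, 0.04623153805732727), 86.51599884033203)
cap 1699 0.2628101802719155 [-0.01107078 -0.02820041] [0.02743962 0.026098  ] [ 0.01347007 -0.00103914]
((-0.00011016670032404363, -0.0009686016710475087), 0.02766367606818676)
```

>>> servo_tool([
  [0, 0.028, 0.0006, 0, 0, 0, 0],
  [0, 0.028, 0.0006, 0, 0, 0, 0],
  [0, 0.028, 0.0006, 0, 0, 0, 0],
  [0, 0.0275, 0.0007, 0, 0, 0, 0],
  [0, 0, 0, 0, 0, 0, -0.18],
  [0, 0, 0, 0, 0, 0, -0.18],
  [0, 0, 0, 0, 0, 0, -0.18],
  [0, 0, 0, 0, 0, 0, -0.18],
])

```text
time_s: 9.2
ee_pos: [0.5329, 0.1312, 0.2667]
eef_rot: [-3.141, 0.001, 1.138]
force: [-0.4, -0.3, -2.0]
grip_width: 0.0138
grip_force: 35.0
```

>>> servo_tool([
  [0, 0, 0, 0, 0, 0, -0.18],
  [0, 0, 0, 0, 0, 0, -0.18],
  [0, 0, 0, 0, 0, 0, -0.18],
  [0, 0, 0, 0, 0, 0, -0.18],
  [0, 0, 0, 0, 0, 0, -0.18],
  [0, 0, 0, 0, 0, 0, -0.18],
  [0, 0, 0, 0, 0, 0, -0.176],
  [0, 0, 0, 0, 0, 0, 0],
])

```text
time_s: 10.2
ee_pos: [0.5329, 0.1313, 0.2669]
eef_rot: [-3.141, -0.0, 2.387]
force: [0.1, -0.7, -2.2]
grip_width: 0.0137
grip_force: 35.0
```

Run:
```python
from h import *
o=ctrl.get_obs();print(o["ee_pos"],o["eef_rot"],o["force"],o["moment"],o["time_s"],o["qpos"])
y=o["eef_rot"][2];d=np.array([.532,.133])-o["ee_pos"][:2];print("dx,dy",d@[np.cos(y),np.sin(y)],d@[np.sin(y),-np.cos(y)],"turn",y-2.391)
```

```text
[0.53292818 0.1313473  0.26688527] [-3.14077542e+00 -4.70257557e-04  2.38674148e+00] [ 0.05806051 -0.70993068 -2.24450394] [ 0.00263816  0.00499192 -0.01354094] 10.2 [ 1.74971306e-01  2.58503660e-01  1.43140086e+00 -1.12556218e-04
  1.45262436e+00 -6.40960713e-01]
dx,dy 0.0018084612061785366 0.0005678147879671163 turn -0.0042585240388448575
```

>>> servo_tool([
  [0, 0.0018, 0.0006, 0.02, 0, 0, -0.004],
  [0, 0, 0, 0.025, 0, 0, 0],
  [0, 0, 0, 0.02, 0, 0, 0],
  [0, 0, 0, 0.01, 0, 0, 0],
  [0, 0, 0, 0.005, 0, 0, 0],
  [0, 0, 0, 0.005, 0, 0, 0],
  [0, 0, 0, 0.004, 0, 0, 0],
  [0, 0, 0, 0.003, 0, 0, 0],
])

```text
time_s: 11.2
ee_pos: [0.5321, 0.1339, 0.1755]
eef_rot: [3.141, 0.0, 2.393]
force: [-2.0, -0.6, 1.4]
grip_width: 0.0139
grip_force: 35.0
```

>>> servo_tool([
  [0, 0.0004, -0.001, 0, 0, 0, 0],
  [0, 0, 0, 0.001, 0, 0, 0],
  [0, 0, 0, 0.001, 0, 0, 0],
  [0, 0, 0, 0.001, 0, 0, 0],
  [0, 0, 0, 0.001, 0, 0, 0],
  [0, 0, 0, 0, 0, 0, 0],
  [0, 0, 0, 0, 0, 0, 0],
  [0, 0, 0, 0, 0, 0, 0],
])

```text
time_s: 12.2
ee_pos: [0.5311, 0.1334, 0.1714]
eef_rot: [-3.142, -0.0, 2.393]
force: [-0.3, 0.6, -1.3]
grip_width: 0.0137
grip_force: 35.0
```

>>> servo_tool([
  [0, 0, 0, 0.002, 0, 0, 0],
  [0, 0, 0, 0.002, 0, 0, 0],
  [0, 0, 0, 0.002, 0, 0, 0],
  [0, 0, 0, 0.002, 0, 0, 0],
  [0, 0, 0, 0.002, 0, 0, 0],
  [0, 0, 0, 0.002, 0, 0, 0],
  [0, 0, 0, 0.002, 0, 0, 0],
  [0, 0, 0, 0, 0, 0, 0],
])

```text
time_s: 13.2
ee_pos: [0.531, 0.1334, 0.1572]
eef_rot: [-3.141, -0.0, 2.393]
force: [0.1, 1.0, -2.1]
grip_width: 0.0138
grip_force: 35.0
```

>>> servo_tool([
  [0, 0, 0, 0.002, 0, 0, 0],
  [0, 0, 0, 0.002, 0, 0, 0],
  [0, 0, 0, 0.002, 0, 0, 0],
  [0, 0, 0, 0.002, 0, 0, 0],
  [0, 0, 0, 0.002, 0, 0, 0],
  [0, 0, 0, 0.002, 0, 0, 0],
  [0, 0, 0, 0.002, 0, 0, 0],
  [0, 0, 0, 0, 0, 0, 0],
])

```text
time_s: 14.2
ee_pos: [0.531, 0.1334, 0.1432]
eef_rot: [-3.141, -0.0, 2.393]
force: [-0.2, 1.0, -3.6]
grip_width: 0.0142
grip_force: 35.0
```

>>> servo_tool([
  [0, 0, 0, 0.001, 0, 0, 0],
  [0, 0, 0, 0.001, 0, 0, 0],
  [0, 0, 0, 0.001, 0, 0, 0],
  [0, 0, 0, 0.001, 0, 0, 0],
  [0, 0, 0, 0.001, 0, 0, 0],
  [0, 0, 0, 0, 0, 0, 0],
  [0, 0, 0, 0, 0, 0, 0],
  [0, 0, 0, 0, 0, 0, 0],
])

```text
time_s: 15.2
ee_pos: [0.531, 0.1334, 0.1384]
eef_rot: [-3.141, -0.0, 2.393]
force: [0.7, 1.0, -2.6]
grip_width: 0.0132
grip_force: 35.0
```

>>> servo_tool([
  [0, 0, 0, 0.001, 0, 0, 0],
  [0, 0, 0, 0.001, 0, 0, 0],
  [0, 0, 0, 0.001, 0, 0, 0],
  [0, 0, 0, 0, 0, 0, 0],
  [0, 0, 0, 0, 0, 0, 0],
  [0, 0, 0, 0, 0, 0, 0],
  [0, 0, 0, 0, 0, 0, 0],
  [0, 0, 0, 0, 0, 0, 0],
])

```text
time_s: 16.2
ee_pos: [0.531, 0.1334, 0.1354]
eef_rot: [-3.142, -0.0, 2.393]
force: [0.3, 1.7, -2.1]
grip_width: 0.0136
grip_force: 35.0
```

>>> servo_tool([
  [0, 0, 0, 0.001, 0, 0, 0],
  [0, 0, 0, 0.001, 0, 0, 0],
  [0, 0, 0, 0.001, 0, 0, 0],
  [0, 0, 0, 0.001, 0, 0, 0],
  [0, 0, 0, 0.001, 0, 0, 0],
  [0, 0, 0, 0, 0, 0, 0],
  [0, 0, 0, 0, 0, 0, 0],
  [0, 0, 0, 0, 0, 0, 0],
])

```text
time_s: 17.2
ee_pos: [0.5312, 0.1334, 0.1305]
eef_rot: [3.141, 0.0, 2.393]
force: [-1.7, 1.1, 3.5]
grip_width: 0.0141
grip_force: 35.0
```

>>> servo_tool([
  [0, 0, 0, 0.001, 0, 0, 0],
  [0, 0, 0, 0.001, 0, 0, 0],
  [0, 0, 0, 0.001, 0, 0, 0],
  [0, 0, 0, 0.001, 0, 0, 0],
  [0, 0, 0, 0.001, 0, 0, 0],
  [0, 0, 0, 0.0008, 0, 0, 0],
  [0, 0, 0, 0, 0, 0, 0],
  [0, 0, 0, 0, 0, 0, 0],
])

```text
time_s: 18.2
ee_pos: [0.5312, 0.1334, 0.125]
eef_rot: [3.141, 0.0, 2.393]
force: [-1.6, 1.4, 7.4]
grip_width: 0.0141
grip_force: 35.0
```

>>> servo_tool([
  [0, 0, 0, 0.0007, 0, 0, 0],
  [0, 0, 0, 0, 0, 0, 0],
  [0, 0, 0, 0, 0, 0, 0.04],
  [0, 0, 0, 0, 0, 0, 0.04],
  [0, 0, 0, 0, 0, 0, 0.04],
  [0, 0, 0, 0, 0, 0, 0.04],
  [0, 0, 0, 0, 0, 0, 0.04],
  [0, 0, 0, 0, 0, 0, 0],
])

```text
time_s: 19.2
ee_pos: [0.5315, 0.1336, 0.1245]
eef_rot: [3.14, 0.0, 2.192]
force: [-1.0, 4.5, 7.4]
grip_width: 0.0137
grip_force: 35.0
```

Run:
```python
from h import *
o=ctrl.get_obs();print(o["ee_pos"],o["eef_rot"],o["force"],o["moment"])
```

```text
[0.53154496 0.13362717 0.12450843] [3.14002658e+00 4.30908084e-04 2.19224438e+00] [-0.99906207  4.52417415  7.44405282] [0.60035289 0.1319953  0.04763883]
```

>>> servo_tool([
  [0, 0.0004, 0.0003, 0, 0, 0, 0.1],
  [0, 0, 0, 0, 0, 0, 0.1],
  [0, 0, 0, 0, 0, 0, 0.1],
  [0, 0, 0, 0, 0, 0, 0.1],
  [0, 0, 0, 0, 0, 0, 0.1],
  [0, 0, 0, 0, 0, 0, 0.1],
  [0, 0, 0, 0, 0, 0, 0.1],
  [0, 0, 0, 0, 0, 0, 0.1],
])

```text
time_s: 20.2
ee_pos: [0.5317, 0.1338, 0.1246]
eef_rot: [3.14, -0.0, 1.39]
force: [0.3, -0.5, 7.9]
grip_width: 0.0138
grip_force: 35.0
```

Run:
```python
from h import *
o=ctrl.get_obs();print(o["ee_pos"],o["eef_rot"],o["force"],o["moment"])
```

```text
[0.53168473 0.13378395 0.12456946] [ 3.13980354e+00 -2.84795605e-04  1.38952480e+00] [ 0.27270425 -0.50707615  7.90756911] [ 0.03084756 -0.00047714  0.02903941]
```

>>> servo_tool([
  [0, 0, 0, 0, 0, 0, 0.1],
  [0, 0, 0, 0, 0, 0, 0.1],
  [0, 0, 0, 0, 0, 0, 0.1],
  [0, 0, 0, 0, 0, 0, 0.1],
  [0, 0, 0, 0, 0, 0, 0.08],
  [0, 0, 0, 0, 0, 0, 0.02],
  [0, 0, 0, 0, 0, 0, 0.02],
  [0, 0, 0, 0, 0, 0, 0],
])

```text
time_s: 21.2
ee_pos: [0.5317, 0.1337, 0.1245]
eef_rot: [3.14, -0.001, 0.873]
force: [0.3, -0.6, 8.2]
grip_width: 0.0141
grip_force: 35.0
```

Run:
```python
from h import *
o=ctrl.get_obs();print(o["ee_pos"],o["eef_rot"],o["force"],o["moment"])
```

```text
[0.53166498 0.13368543 0.12451977] [ 3.14014892e+00 -9.05208738e-04  8.72512636e-01] [ 0.26678316 -0.61918103  8.19473015] [-0.03351799  0.05428607  0.06195002]
```

>>> servo_tool([
  [0, 0, 0, 0, 0, 0, 0.015],
  [0, 0, 0, 0, 0, 0, 0.015],
  [0, 0, 0, 0, 0, 0, 0.015],
  [0, 0, 0, 0, 0, 0, 0.01],
  [0, 0, 0, 0, 0, 0, 0.01],
  [0, 0, 0, 0, 0, 0, 0],
  [0, 0, 0, 0, 0, 0, 0],
  [0, 0, 0, 0, 0, 0, 0],
])

```text
time_s: 22.2
ee_pos: [0.5316, 0.1337, 0.1245]
eef_rot: [3.14, -0.001, 0.808]
force: [-0.4, 0.5, 7.7]
grip_width: 0.0136
grip_force: 35.0
```

Run:
```python
from h import *
o=ctrl.get_obs();print(o["ee_pos"],o["eef_rot"],o["force"],o["moment"])
```

```text
[0.53160868 0.13365047 0.12451247] [ 3.14026420e+00 -8.97813679e-04  8.07733561e-01] [-0.38416378  0.54949958  7.70994602] [-0.06698914  0.13304498 -0.04521409]
```

>>> servo_tool([
  [0, 0, 0, 0, 0, 0, 0.01],
  [0, 0, 0, 0, 0, 0, 0.01],
  [0, 0, 0, 0, 0, 0, 0],
  [0, 0, 0, 0, 0, 0, 0],
  [0, 0, 0, 0, 0, 0, 0],
  [0, 0, 0, 0, 0, 0, 0],
  [0, 0, 0, 0, 0, 0, 0],
  [0, 0, 0, 0, 0, 0, 0],
])

```text
time_s: 23.2
ee_pos: [0.5316, 0.1337, 0.1245]
eef_rot: [3.14, -0.001, 0.788]
force: [0.2, -0.4, 8.1]
grip_width: 0.0139
grip_force: 35.0
```

Run:
```python
from h import *
o=ctrl.get_obs();print(o["ee_pos"],o["eef_rot"],o["force"],o["moment"])
```

```text
[0.53161169 0.13368315 0.12452325] [ 3.14029755e+00 -9.33799904e-04  7.87822824e-01] [ 0.20768699 -0.43167522  8.13070518] [-0.0273316   0.15887048  0.06007002]
```

>>> servo_tool([
  [0, 0, 0, 0, 0, 0, 0.01],
  [0, 0, 0, 0, 0, 0, 0.01],
  [0, 0, 0, 0, 0, 0, 0.01],
  [0, 0, 0, 0, 0, 0, 0],
  [0, 0, 0, 0, 0, 0, 0],
  [0, 0, 0, 0, 0, 0, 0],
  [0, 0, 0, 0, 0, 0, 0],
  [0, 0, 0, 0, 0, 0, 0],
])

```text
time_s: 24.2
ee_pos: [0.5315, 0.1338, 0.1245]
eef_rot: [3.14, -0.001, 0.758]
force: [-1.1, 1.0, 8.7]
grip_width: 0.0137
grip_force: 35.1
```

Run:
```python
from h import *
o=ctrl.get_obs();print(o["ee_pos"],o["eef_rot"],o["force"],o["moment"])
```

```text
[0.53154187 0.13377437 0.12449994] [ 3.14044468e+00 -8.97745577e-04  7.58283124e-01] [-1.07414299  0.97954205  8.74706372] [0.07815892 0.18697959 0.40039285]
```

Moment z jumped to 0.40 N m, so it is at the stop. I let the spring lift it while held, then release.

>>> servo_tool([
  [0, 0, 0, 0, 0, 0, -0.01],
  [0, 0, 0, -0.001, 0, 0, 0],
  [0, 0, 0, -0.001, 0, 0, 0],
  [0, 0, 0, -0.001, 0, 0, 0],
  [0, 0, 0, -0.0005, 0, 0, 0],
  [0, 0, 0, 0, 0, 0, 0],
  [0, 0, 0, 0, 0, 0, 0],
  [0, 0, 0, 0, 0, 0, 0],
])

```text
time_s: 25.2
ee_pos: [0.5312, 0.1337, 0.1274]
eef_rot: [3.141, -0.0, 0.768]
force: [4.6, -1.7, -0.1]
grip_width: 0.0137
grip_force: 35.0
```

Run:
```python
from h import *
o=ctrl.get_obs();print(o["ee_pos"],o["eef_rot"],o["force"],o["moment"])
```

```text
[0.5312308  0.13373246 0.12744486] [ 3.14119150e+00 -8.41155846e-05  7.67740424e-01] [ 4.60497926 -1.69498779 -0.1215561 ] [-0.38850995 -1.05215309  0.23174984]
```

>>> servo_tool([
  [65, 0, 0, 0, 0, 0, 0],
  [65, 0, 0, 0, 0, 0, 0],
  [65, 0, 0, 0, 0, 0, 0],
  [65, 0, 0, 0, 0, 0, 0],
  [65, 0, 0, 0, 0, 0, 0],
  [65, 0, 0, 0, 0, 0, 0],
  [65, 0, 0, 0, 0, 0, 0],
  [65, 0, 0, 0, 0, 0, 0],
])

```text
time_s: 26.2
ee_pos: [0.5311, 0.1339, 0.1275]
eef_rot: [3.142, 0.0, 0.768]
force: [-0.7, -0.1, 0.7]
grip_width: 0.0609
grip_force: 0.0
```

>>> servo_tool([
  [65, 0, 0, -0.02, 0, 0, 0],
  [65, 0, 0, -0.03, 0, 0, 0],
  [65, 0, 0, -0.03, 0, 0, 0],
  [65, 0, 0, -0.03, 0, 0, 0],
  [65, 0, 0, -0.03, 0, 0, 0],
  [65, 0, 0, -0.01, 0, 0, 0],
  [65, 0, 0, 0, 0, 0, 0],
  [65, 0, 0, 0, 0, 0, 0],
])

```text
time_s: 27.2
ee_pos: [0.5308, 0.1338, 0.2761]
eef_rot: [-3.141, 0.002, 0.768]
force: [-0.5, 0.1, 0.0]
grip_width: 0.0608
grip_force: 0.0
```

Run:
```python
from h import *
a=cam("wrist");save(a,"w3");o=ctrl.get_obs();print(o["ee_pos"],o["eef_rot"],o["time_s"])
W=pts(a);z=W[...,2]
hsv=cv2.cvtColor(a["pixels"],cv2.COLOR_RGB2HSV).astype(int)
b=(hsv[...,0]>100)&(hsv[...,0]<125)&(hsv[...,1]>120)
near=np.hypot(W[...,0]-.532,W[...,1]-.133)<.034
y=(hsv[...,0]>20)&(hsv[...,0]<35)&(hsv[...,1]>120)&(hsv[...,2]>100)&(np.hypot(W[...,0]-.532,W[...,1]-.133)<.045)
print("collar",np.median(z[y&(z>.105)]))
for n,m in {"bar":b&near&(z>.142)&(z<.165),"cap":b&near&(z>.114)&(z<.135)}.items():
    w=W[m];A=np.c_[w[:,:2]-w[:,:2].mean(0),np.ones(len(w))];s=np.linalg.lstsq(A,w[:,2],rcond=None)[0]
    print(n,len(w),w.mean(0).round(4),np.median(w[:,2]).round(4),cv2.minAreaRect(w[:,:2].astype(np.float32)),"slope",s)
```

```text
[0.53077771 0.13381712 0.27614472] [-3.14052542e+00  1.67061282e-03  7.67803322e-01] 27.25
collar 0.3940491624604445
bar 510 [0.5319 0.1344 0.1526] 0.1527 ((0.5313202738761902, 0.1337829977273941), (0.043849341571331024, 0.013144559226930141), 43.736385345458984) slope [-0.01224573  0.00631571  0.15259897]
cap 1083 [0.5326 0.1346 0.1248] 0.1247 ((0.5317232608795166, 0.13425281643867493), (0.050604235380887985, 0.05381036549806595), 44.24172592163086) slope [0.00899359 0.00406326 0.12479987]
```

View pics/w3.png

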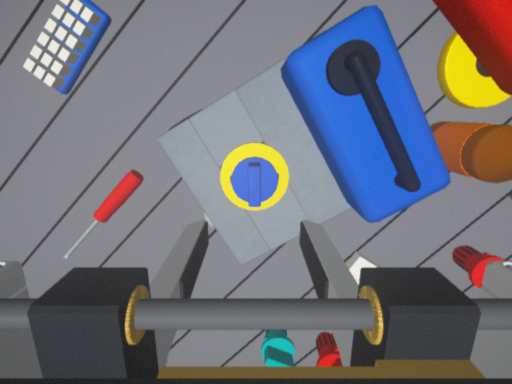

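The filter sits in the collar at (255,178). Its underside is about 55 mm below the mouth, it is upright, the bar is about 1.05 rad from the extractor's x, and the gripper is clear.

```bash
python3 -c "
from station import ctrl
print(ctrl.hand_in())"
```

```text
the job is handed in; nothing more can be done
None
```

The clean filter is fitted and locked in the port, its underside measured about 55 mm below the mouth and its bar turned across the extractor. The job was handed in at about 27 s, and the hand-in returned no verdict.

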